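Clip down the lid of the tube carrier

TASK

Close up the larger clear box, the one with the tubes in it: press its four lid clips fully down over the rim, one at a time in opposite-corner order, so that after the first clip comes the one diagonally across from it, then the other two. Do not shove the box along the bench, and do not touch the smaller box, whose clips stay up.

Things in the scene. Friction and masses are not known exactly. Their poses are not given: they have to be found in the camera images.
- carrier: larger clear box with a blue rack of tubes inside, loose but heavy (about 2.6 kg). 176 mm (x) by 216 mm (y) over its white rim; flat lid top 88 mm above the table. Origin: centre of the underside; x away from the robot, y to the robot's left, z up, turned at most 20 degrees. Four grey clips are hinged on the lid near its corners, two along each long side, all up at the start.
- near_left_pad (a point): point on the upper face of the larger box's near left clip (robot's side (-x), +y end), 30 mm from its hinge; fully home at -78, 75, 96 mm in the box's frame, 15 to 25 mm higher at the start. Diagonally across from far right. Clips: grey flaps 36 mm wide, 6 thick, 45 long from hinge to lipped end, leaning up and outwards by 0.6 to 0.9 rad at the start.
- near_right_pad (a point): point on the upper face of the larger box's near right clip (robot's side (-x), -y end), 30 mm from its hinge; fully home at -78, -75, 96 mm in the box's frame, 15 to 25 mm higher at the start. Diagonally across from far left. Hinge axes run along the box's y, 48 mm either side of its centre line, 93 mm above its underside.
- far_left_pad (a point): point on the upper face of the larger box's far left clip (far side (+x), +y end), 30 mm from its hinge; fully home at 78, 75, 96 mm in the box's frame, 15 to 25 mm higher at the start. Diagonally across from near right. Clips stay where they are left; fully home they lie level against a hard stop, lip outside the rim.
- far_right_pad (a point): point on the upper face of the larger box's far right clip (far side (+x), -y end), 30 mm from its hinge; fully home at 78, -75, 96 mm in the box's frame, 15 to 25 mm higher at the start. Diagonally across from near left. A push of about 4 to 8 N straight down from above the point swings a clip all the way home.
- small_box: smaller clear box with an empty blue rack inside: 116 by 122 mm over the rim, lid top 68 mm above the table, two clips like the others, both up, their ends about 110 mm above the table. A bystander, to be left untouched. Origin: centre of the underside.

How it is judged:
By the outcome, as a careful person would: the job done as asked, in the order asked, and still so for the second after the job is handed in, with the robot touching nothing.
It also fails if it takes over 48 s, if anything falls off the work surface, if the arm or the gripper's body presses on something with over 40 N, if the wrist force passes 120 N, or if a joint passes its speed limit or range.

ROBOT

A 6-joint arm with a two-finger parallel gripper is mounted at the origin on the work surface. World frame = base frame: x ahead of the robot, y to its left, z up, the work surface at z = 0. Lengths are in mm, angles in rad, forces in N, time in s.
With the tool pointing down it reaches from about 350 to 775 mm from the base axis. Payload 7.3 kg.
Tool frame: the origin (TCP) lies midway between the tips of the shut fingers; the grasp point (between the pads) lies 19 mm behind it; x points along the fingers, y is the direction in which the jaws open and shut, and the axes are right-handed (so a half turn about x gives the same grasp; the last joint's range is limited). The gripper opens to 92 mm and grips with 3 to 60 N. Pads are 19 mm wide; open, the fingers measure 130 mm over their backs; the gripper's body (75 mm by 190 mm) begins 47 mm behind the grasp point.
Start: joints at [1.153, 0.342, 1.524, -0, 1.275, -0.146], TCP at [140.929, 505.751, 226.741] pointing down, gripper open.
Joint ranges: [-2.53, 2.53], [-0.77, 2.02], [0.04, 2.7], [-1, 4.14], [0.28, 2.66], [-3.11, 3.11]. Speed limits (rad/s): [2.57, 2.57, 3.14, 3.14, 3.14, 3.14].

INTERFACE

Orientations are given as [roll, pitch, yaw] about the fixed x, y, z axes, in that order (R = Rz(yaw) Ry(pitch) Rx(roll)).
In Python, from plant import bot gives the robot as it stands. The module is installed in compiled form; this text tells all that it offers.
- The arm moves only by the shell command python3 -m handwheel 'ROWS' [OPENING]. ROWS is JSON, a list that holds one entry, the list of rows, each a list of 4 numbers: the shift along the tool's x, y, z in cm, then the turn about the tool's x in rad. A call has 1 to 8 rows; each row shifts and turns the commanded pose from where the row before left it, along the tool's axes as they then stand; what a row does not reach is not made up. A row lasts 1/12 s, in which the tool goes at most 41.7 mm and 7.16 degrees, less where a joint would pass 70% of its speed; a pose out of reach is approached as far as the arm can. A call is refused whole if a number of a shift passes 4.17 or a number of a turn 0.125, either way. A call with a gripper value outside its range is refused whole. OPENING is the opening, from 0 (shut) to 1 (fully open), set as the call begins (- or left out, the last holds). The fingers move at their own pace and stop on an object; the grip force is fixed at half the most. Time passes only in rows, so rows that do not move let the fingers close. It gives the time, the measured TCP pose, the force and the opening at its end, in the units of the state.
- bot.get_obs(): the state, without advancing time (a new reading comes with each control period).
- bot.capture(name): name is "scene" or "top" or "wrist"; returns (picture, depth): 384x512x3 uint8, red, green, blue; 384x512 float32, mm along the optical axis (not along the pixel's ray), 0 where there is no reading.
- bot.camera_model(name): a dict with "fx", "fy", "cx", "cy" (pixels), "position" and "rotation" of the camera in the world. Camera axes: x right, y down, z forward; pixel columns grow to the right and rows downward; lengths in mm; the calibration is good to about 2 mm. A picture is of the moment at which its call begins: read the wrist's pose just before it. camera_model takes no time and is no camera call; for the wrist camera it gives the pose at the moment of the call.
- bot.close_job(): hands the job in, once; it reports no verdict.
Trained networks look in the newest picture that a camera, given by its name, has taken for a name from the list of things; names that differ only in an ending like _2 or _b are one class to them, and where a whole thing is asked for, a point or a joint stands for the part that bears it (a point fixed in the world has none). Each returns a list of dicts, best first, with "conf" (0 to 1); they miss things now and then, are a little off and sometimes report something else, mostly with a low value. They report only what shows in the picture. A call takes as long as a camera call.
- bot.find_in(camera, label): "bbox" ([left, top, width, height] in pixels, round what is visible of it).
- bot.spot_point(camera, label): "point" ([column, row] in pixels: a listed point, or the origin of a listed thing).
The state is a dict: "time": time; "joint_positions": joint angles; "dq": joint speeds; "tau": joint torques, N m; "tool_pos": TCP position; "tcp_rot": TCP orientation; "contact_force": force on the tool from outside, world axes, zero at the start; "moment": the same for the moment, N m; "grip_width": finger opening in mm.
Only numpy, scipy, OpenCV 4.12 (cv2) and the standard library are available. Lean on these libraries where they do the work, as an engineer would, in place of code of your own. Each camera call takes 0.05 s, during which the arm holds its last target.

## Working session

There is one attempt and no reset: what is moved stays moved. The work goes in short steps, Python scripts to look and compute and a shell command to move; the robot and the scene stay as the last step left them, time stands still between calls to the robot, and variables do not carry over. Pictures are saved under pics/ and viewed, and the job is handed in when it is done.

```bash
mkdir -p pics; cat > h.py <<'E'
import numpy as np,cv2
from plant import bot
def snap(c,n):
    m=bot.camera_model(c); p,d=bot.capture(c); cv2.imwrite(f'pics/{n}.png',p[:,:,::-1]); np.savez(f'pics/{n}.npz',d=d,R=m['rotation'],t=m['position'],k=[m['fx'],m['fy'],m['cx'],m['cy']],p=p); return m,p,d
def ray(m,u,v):
    return np.array(m['rotation'])@np.array([(u-m['cx'])/m['fx'],(v-m['cy'])/m['fy'],1.0])
def world(m,u,v,z): return np.array(m['position'])+z*ray(m,u,v)
E
python3 - <<'E'
from h import *
np.set_printoptions(precision=1,suppress=True)
print(bot.get_obs())
for c in ['scene','top']:
    m,p,d=snap(c,c+'0'); print(c,m)
    for l in ['carrier','near_left_pad','near_right_pad','far_left_pad','far_right_pad']:
        for r in bot.spot_point(c,l)[:2]:
            u,v=r['point']; dd=d[int(round(v)),int(round(u))]
            print(l,r, world(m,u,v,dd))
E
```

```text
{'time': 0.0, 'joint_positions': array([ 1.2,  0.3,  1.5,  0. ,  1.3, -0.1]), 'dq': array([-0., -0.,  0., -0., -0.,  0.]), 'tau': array([ -0. , -43.1, -24.4,   0.1,   0.1,  -0. ]), 'tool_pos': array([140.8, 505.4, 226. ]), 'tcp_rot': array([-1.7,  1.6, -2. ]), 'contact_force': array([0.1, 0.3, 0.3]), 'moment': array([0., 0., 0.]), 'grip_width': 91.40774896554235}
scene {'fx': 362.7671346999086, 'fy': 362.7671346999086, 'cx': 255.10847108027792, 'cy': 198.03352318655416, 'position': array([1021.5,  305.3,  453.2]), 'rotation': array([-2.1,  0. ,  2.2])}
carrier {'point': [345.9, 266.5], 'conf': 0.67} [1902.8 1186.6 1334.5]
near_left_pad {'point': [419.3, 215.2], 'conf': 0.82} [1738.9 1022.8 1170.7]
near_right_pad {'point': [338.6, 183.1], 'conf': 0.73} [2160.3 1444.2 1592.1]
far_left_pad {'point': [383.4, 258.2], 'conf': 0.86} [1776.9 1060.7 1208.6]
far_left_pad {'point': [212.5, 212.3], 'conf': 0.42} [2786.5 2070.4 2218.3]
far_right_pad {'point': [298.1, 215.9], 'conf': 0.64} [2122.7 1406.6 1554.5]
top {'fx': 427.1422877071684, 'fy': 427.1422877071684, 'cx': 252.53803564190758, 'cy': 183.58061418565853, 'position': array([ 423.9,  -48.4, 1075.1]), 'rotation': array([-3. ,  0. , -1.6])}
carrier {'point': [175.5, 203.6], 'conf': 0.7} [ -613.7 -1085.9    37.6]
near_left_pad {'point': [131.2, 224.3], 'conf': 0.84} [-277.8 -750.   373.5]
near_right_pad {'point': [201.5, 227.1], 'conf': 0.67} [ -763.2 -1235.5  -112. ]
far_left_pad {'point': [141.9, 163.1], 'conf': 0.62} [-373.  -845.3  278.3]
far_right_pad {'point': [205.1, 170.9], 'conf': 0.6} [ -797.2 -1269.5  -146. ]
far_right_pad {'point': [138.0, 165.6], 'conf': 0.31} [-349.1 -821.4  302.2]
```

```bash
cat >> h.py <<'E'
from scipy.spatial.transform import Rotation as Ro
def M(e): 
    e=np.array(e); return e if e.ndim==2 else Ro.from_euler('xyz',e).as_matrix()
def ray(m,u,v):
    return M(m['rotation'])@np.array([(u-m['cx'])/m['fx'],(v-m['cy'])/m['fy'],1.0])
def tri(obs):
    A=np.zeros((3,3));b=np.zeros(3)
    for m,(u,v) in obs:
        r=ray(m,u,v);r/=np.linalg.norm(r);P=np.eye(3)-np.outer(r,r);A+=P;b+=P@np.array(m['position'])
    x=np.linalg.solve(A,b)
    res=[np.linalg.norm((np.eye(3)-np.outer(r,r))@(x-np.array(m['position']))) for m,(u,v) in obs for r in [ray(m,u,v)/np.linalg.norm(ray(m,u,v))]]
    return x,max(res)
E
python3 - <<'E'
from h import *
np.set_printoptions(precision=3,suppress=True)
S=bot.camera_model('scene');T=bot.camera_model('top')
P={'carrier':((345.9,266.5),(175.5,203.6)),'nl':((419.3,215.2),(131.2,224.3)),'nr':((338.6,183.1),(201.5,227.1)),'fl':((383.4,258.2),(141.9,163.1)),'fr':((298.1,215.9),(205.1,170.9))}
ds=np.load('pics/scene0.npz')['d'];dt=np.load('pics/top0.npz')['d']
for k,(a,b) in P.items():
    x,r=tri([(S,a),(T,b)]); print(k,x,r, world(S,*a,ds[int(a[1]),int(a[0])]),world(T,*b,dt[int(b[1]),int(b[0])]))
o=bot.get_obs();print(o['tcp_rot'],M(o['tcp_rot']),o['time'],M(T['rotation']))
for c in ['scene','top']:
    im=cv2.imread(f'pics/{c}0.png');cv2.imwrite(f'pics/{c}0b.png',cv2.resize(im,(800,600),interpolation=cv2.INTER_CUBIC))
E
```

```text
carrier [530.535 159.045  -1.334] 5.953359790134781 [622.914 181.595  81.683] [519.6   147.066  87.178]
nl [472.6   241.265 110.882] 1.252992678919539 [477.566 240.657 113.437] [471.769 239.503 120.893]
nr [460.94   87.046 115.072] 4.774861487347001 [460.13   91.808 116.269] [462.99   83.045 112.176]
fl [611.417 224.181 111.27 ] 3.5489671089445025 [591.195 223.852  96.155] [611.692 219.606 115.245]
fr [589.825  77.18  111.587] 2.7874611180977893 [604.135  87.78  124.011] [589.767  73.709 119.541]
[1.708 1.571 1.436] [[ 0.     0.268  0.963]
 [ 0.     0.963 -0.268]
 [-1.     0.    -0.   ]] 0.6 [[-0.018 -0.99   0.139]
 [-1.     0.02   0.015]
 [-0.018 -0.139 -0.99 ]]
```

View pics/scene0b.png

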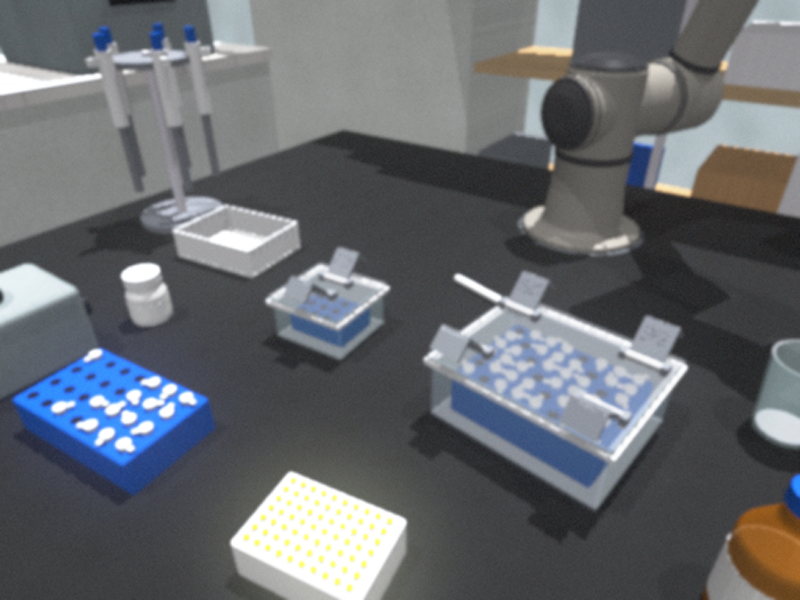

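View pics/top0b.png

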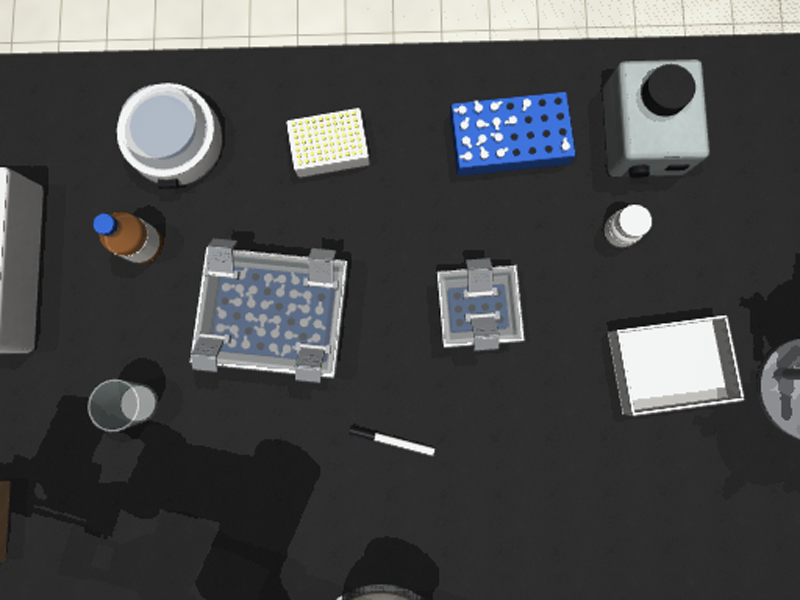

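```bash
python3 - <<'E'
from h import *
np.set_printoptions(precision=3,suppress=True)
T=bot.camera_model('top')
z=np.load('pics/top0.npz');d=z['d'];p=z['p'].astype(int)
v,u=np.mgrid[0:384,0:512]
r=np.stack([(u-T['cx'])/T['fx'],(v-T['cy'])/T['fy'],np.ones_like(u)],-1)@M(T['rotation']).T
W=np.array(T['position'])+r*d[...,None]
box=(W[...,0]>400)&(W[...,0]<660)&(W[...,1]>20)&(W[...,1]<290)&(d>0)
H=W[...,2]
print(np.histogram(H[box],bins=np.arange(-10,150,5)))
m=box&(H>70)&(H<92)
pts=W[m][:,:2].astype(np.float32)
# outer via opened mask
rect=cv2.minAreaRect(pts);print(rect)
# robust extents for yaw
best=[]
for a in np.arange(-.2,0,.01):
    q=pts@np.array([[np.cos(a),-np.sin(a)],[np.sin(a),np.cos(a)]])
    lo,hi=np.percentile(q,[1,99],axis=0); best.append(((hi-lo).prod(),a,hi-lo,(hi+lo)/2))
b=min(best,key=lambda t:t[0]);a=b[1];print(b, np.array([[np.cos(a),-np.sin(a)],[np.sin(a),np.cos(a)]])@b[3])
img=(np.clip(H,0,200)*1.27).astype(np.uint8)
cv2.imwrite('pics/h0.png',cv2.resize(img[90:280,20:260],None,fx=3,fy=3,interpolation=cv2.INTER_NEAREST))
cv2.imwrite('pics/rgb0.png',cv2.resize(p[90:280,20:260,::-1].astype(np.uint8),None,fx=3,fy=3,interpolation=cv2.INTER_CUBIC))
k=(W[...,1]>300)&(W[...,1]<520)&(W[...,0]>330)&(W[...,0]<720)&(H>60)
print('tall left', W[k].min(0),W[k].max(0))
far=k&(W[...,0]>550);print(W[far].min(0),W[far].max(0))
E
```

```text
(array([  19, 1909, 1793,   34,   10,   13,    1,    0,    0,    0,    0,
          0,    0,    0,    0,    0,    3,   82,  391, 4351,  682,  308,
        185,  212,  283,  280,  247,  119,    2,    0,    0]), array([-10,  -5,   0,   5,  10,  15,  20,  25,  30,  35,  40,  45,  50,
        55,  60,  65,  70,  75,  80,  85,  90,  95, 100, 105, 110, 115,
       120, 125, 130, 135, 140, 145]))
((532.0352783203125, 156.87213134765625), (215.32801818847656, 176.29852294921875), 83.19731140136719)
(np.float64(35826.603558361996), np.float64(-0.13999999999999996), array([170.187, 210.513]), array([504.19 , 228.693])) [531.17  156.099]
tall left [360.713 342.632  60.027] [687.623 418.233 153.937]
[621.81  347.931  60.036] [687.623 411.35  153.937]
```

View pics/h0.png

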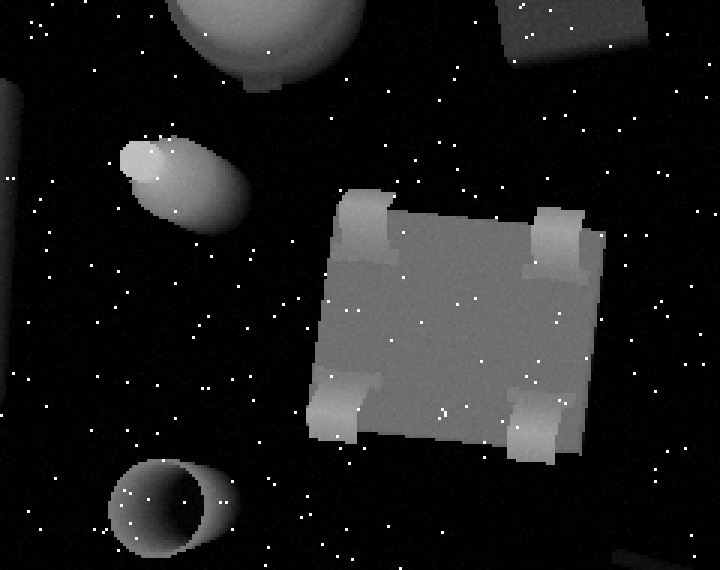

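View pics/rgb0.png

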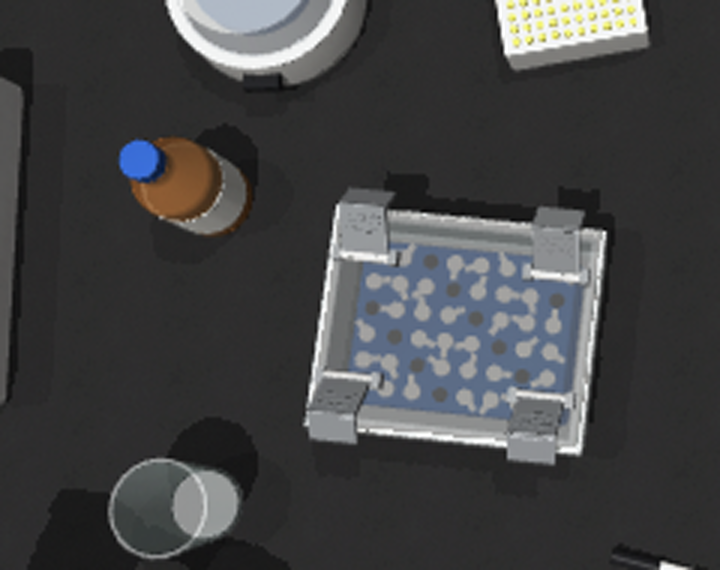

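```bash
python3 -m handwheel '[[[0,0,0,-0.076],[0,0,0,-0.076],[0,-0.5,0.8,0],[0,-1,1.6,0],[0,-1.4,2.2,0],[0,-1.4,2.2,0],[0,-1.4,2.2,0],[0,-1.4,2.2,0]]]' 0; python3 - <<'E'
from h import *
o=bot.get_obs();print(o['time'],o['tool_pos'],M(o['tcp_rot']).round(3),o['grip_width'],o['contact_force'])
E
```

```text
time: 1.27
tool_pos: [244.7, 420.6, 226.8]
tcp_rot: [0.382, 1.57, 0.26]
contact_force: [0.4, 1.1, -0.0]
grip_width: 43.4
1.2667 [244.74882375 420.57953726 226.80420456] [[ 0.     0.122  0.993]
 [ 0.     0.993 -0.122]
 [-1.     0.     0.   ]] 43.35239050724564 [ 0.41780385  1.07195136 -0.01902493]
```

```bash
python3 -m handwheel '[[[0,-1.6,2.6,0],[0,-1.8,2.9,0],[0,-2,3.1,0],[0,-2,3.1,0],[0.5,-2,3.1,0],[1,-2,3.1,0],[1.2,-2,3.1,0],[1.2,-1.2,2,0]]]'; python3 -m handwheel '[[[0.5,-0.7,1.0,0],[0,0,0,0],[0,0,0,0]]]';python3 - <<'E'
from h import *
o=bot.get_obs();q=o['tool_pos'];R=M(o['tcp_rot']);print(q,R.round(3),(R.T@(np.array([466.5,240.2,150])-q)).round(1),o['grip_width'],o['contact_force'])
m,p,d=snap('wrist','w1');snap('scene','s1')
cv2.imwrite('pics/s1b.png',cv2.resize(cv2.imread('pics/s1.png')[150:350,230:500],None,fx=2.8,fy=2.8,interpolation=cv2.INTER_CUBIC))
E
```

```text
time: 1.93
tool_pos: [457.1, 246.4, 187.6]
tcp_rot: [-0.034, 1.569, -0.159]
contact_force: [0.2, 1.1, -0.4]
grip_width: 0.2
time: 2.18
tool_pos: [463.2, 241.2, 182.8]
tcp_rot: [3.038, 1.57, 2.916]
contact_force: [-0.1, 1.4, 0.4]
grip_width: 0.2
[463.21760713 241.19731563 182.75110953] [[-0.001  0.122  0.993]
 [ 0.     0.993 -0.122]
 [-1.     0.    -0.001]] [32.7 -0.6  3.4] 0.24192232488686477 [-0.05605389  1.44694485  0.35787656]
```

View pics/w1.png

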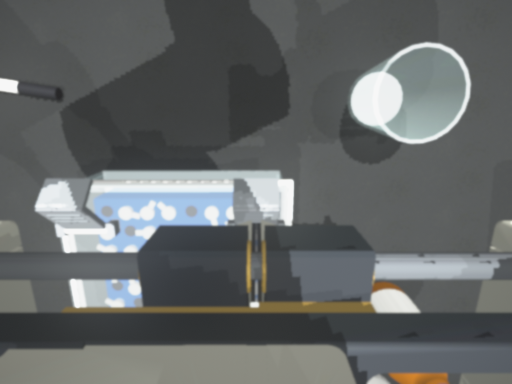

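View pics/s1b.png

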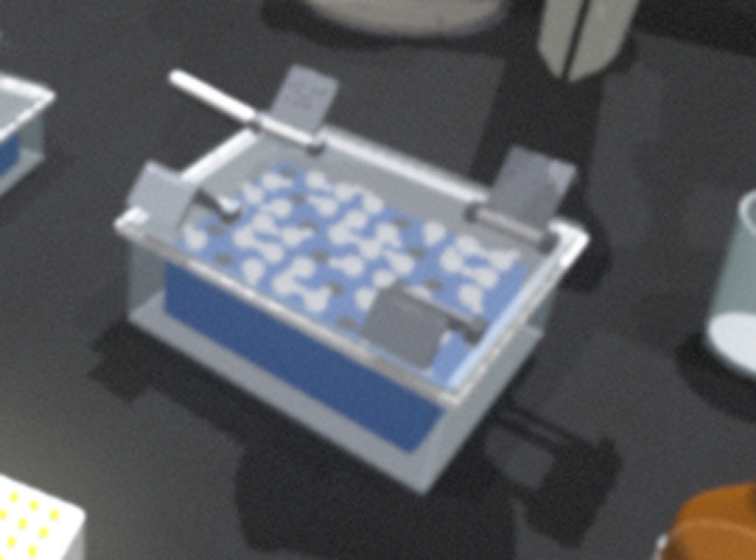

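```bash
python3 -m handwheel '[[[1,-0.05,0.34,0],[1.5,0,0,0],[1.5,0,0,0],[0.9,0,0,0],[0.6,0,0,0],[0.5,0,0,0],[0.5,0,0,0],[0.4,0,0,0]]]'; python3 -m handwheel '[[[0.3,0,0,0],[0.3,0,0,0],[0.3,0,0,0],[0.2,0,0,0]]]'
```

```text
time: 2.95
tool_pos: [465.9, 241.1, 114.3]
tcp_rot: [2.71, 1.57, 2.592]
contact_force: [0.0, 0.6, 3.8]
grip_width: 0.4
time: 3.28
tool_pos: [466.9, 240.6, 102.6]
tcp_rot: [1.48, 1.57, 1.36]
contact_force: [-2.0, 1.4, 3.4]
grip_width: 0.4
```

```bash
python3 -m handwheel '[[[0.2,0,0,0],[0.2,0,0,0],[0.1,0,0,0],[0.1,0,0,0]]]'; python3 -m handwheel '[[[0.1,0,0,0],[0,0,0,0]]]'
```

```text
time: 3.62
tool_pos: [466.7, 240.4, 96.5]
tcp_rot: [-3.046, 1.57, 3.118]
contact_force: [-1.5, -0.1, 4.0]
grip_width: 0.6
time: 3.78
tool_pos: [466.7, 240.4, 96.1]
tcp_rot: [2.939, 1.571, 2.819]
contact_force: [-3.9, 1.1, 7.0]
grip_width: 0.8
```

```bash
python3 -m handwheel '[[[0.1,0,0,0],[0,0,0,0]]]'; python3 -m handwheel '[[[0.1,0,0,0],[0,0,0,0]]]'
```

```text
time: 3.95
tool_pos: [466.7, 240.4, 95.9]
tcp_rot: [0.96, 1.57, 0.841]
contact_force: [-6.5, -0.1, 14.1]
grip_width: 0.2
time: 4.12
tool_pos: [466.8, 240.5, 95.7]
tcp_rot: [0.551, 1.57, 0.431]
contact_force: [-9.2, -1.3, 20.7]
grip_width: 0.6
```

```bash
python3 -m handwheel '[[[-0.4,0,0,0],[-1,0,0,0],[-2,0,0,0],[-2.5,0,0,0],[-2,0,0,0],[-0.5,0,0,0],[0,0,0,0]]]'; python3 - <<'E'
from h import *
o=bot.get_obs();q=o['tool_pos'];R=M(o['tcp_rot']);print(q,(R.T@(np.array([597.5,73.6,150])-q)).round(1),o['contact_force'])
snap('scene','s2')
cv2.imwrite('pics/s2b.png',cv2.resize(cv2.imread('pics/s2.png')[130:350,230:500],None,fx=2.7,fy=2.7,interpolation=cv2.INTER_CUBIC))
a=np.load('pics/s1.npz')['p'].astype(int);b=np.load('pics/s2.npz')['p'].astype(int)
E
```

```text
time: 4.7
tool_pos: [468.0, 240.6, 179.2]
tcp_rot: [0.397, 1.567, 0.277]
contact_force: [0.4, 0.6, 0.0]
grip_width: 0.7
[468.03208737 240.55597139 179.21491188] [  29.5 -150.3  148.4] [0.393416   0.59564362 0.01064611]
```

View pics/s2b.png

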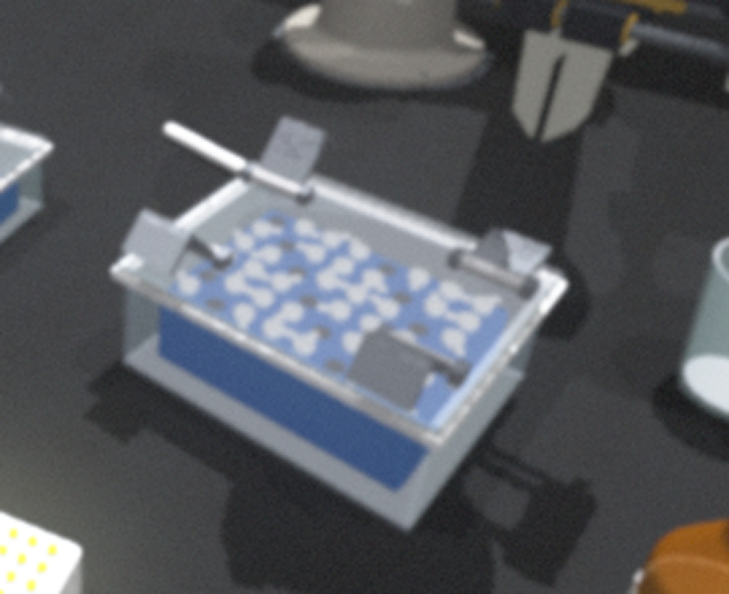

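```bash
python3 -m handwheel '[[[0,-1.5,1.5,0],[0,-2.2,2.2,0],[0,-2.2,2.2,0],[0,-2.2,2.2,0],[0,-2.2,2.2,0],[0,-2.2,2.2,0],[0,-1.5,1.4,0],[0,-1,0.9,0]]]';python3 -m handwheel '[[[0,0,0,0],[0,0,0,0]]]'; python3 - <<'E'
from h import *
np.set_printoptions(precision=3,suppress=True)
o=bot.get_obs();q=o['tool_pos'];R=M(o['tcp_rot']);print(q,R,(R.T@(np.array([597.5,73.6,150])-q)).round(1),o['contact_force'])
snap('top','t2')
T=bot.camera_model('top')
im=[]
for n in ['top0','t2']:
    z=np.load(f'pics/{n}.npz');d=z['d'];p=z['p']
    v,u=np.mgrid[0:384,0:512]
    r=np.stack([(u-T['cx'])/T['fx'],(v-T['cy'])/T['fy'],np.ones_like(u)],-1)@M(T['rotation']).T
    W=np.array(T['position'])+r*d[...,None]
    for nm,(x,y) in dict(nl=(463.5,240.6),fr=(600.5,73.2),nr=(445.7,91.7),fl=(618.3,222.1)).items():
        k=(abs(W[...,0]-x)<10)&(abs(W[...,1]-y)<10)&(d>0);h=W[k][:,2]; print(n,nm,np.percentile(h,[5,50,95]).round(1))
    im.append(p[90:280,90:260,::-1])
cv2.imwrite('pics/t2b.png',cv2.resize(np.hstack(im),None,fx=2.35,fy=2.35,interpolation=cv2.INTER_CUBIC))
E
```

```text
time: 5.42
tool_pos: [596.4, 71.5, 175.5]
tcp_rot: [-2.893, 1.568, -3.014]
contact_force: [0.7, 0.5, -0.2]
grip_width: 0.6
time: 5.58
tool_pos: [595.2, 73.8, 176.4]
tcp_rot: [3.077, 1.568, 2.956]
contact_force: [-0.8, 0.0, 0.5]
grip_width: 0.5
[595.244  73.837 176.389] [[-0.003  0.12   0.993]
 [ 0.     0.993 -0.12 ]
 [-1.     0.    -0.003]] [26.4  0.   2.3] [-0.838  0.015  0.539]
top0 nl [ 94.4 122.2 128.4]
top0 fr [118.6 121.9 127.5]
top0 nr [118.3 123.3 127.9]
top0 fl [111.4 117.8 122.4]Traceback (most recent call last):
  File "<stdin>", line 13, in <module>
    return _quantile_unchecked(
        a, q, axis, out, overwrite_input, method, keepdims, weights)
    return _ureduce(a,
                    func=_quantile_ureduce_func,
    ...<5 lines>...
                    overwrite_input=overwrite_input,
                    method=method)
    r = func(a, **kwargs)
    result = _quantile(arr,
                       quantiles=q,
    ...<2 lines>...
                       out=out,
                       weights=wgt)
    slices_having_nans = np.isnan(arr[-1, ...])
                                  ~~~^^^^^^^^^
IndexError: index -1 is out of bounds for axis 0 with size 0
```

```bash
cat >> h.py <<'E'
PADS=dict(nl=(463.5,240.6),fr=(600.5,73.2),nr=(445.7,91.7),fl=(618.3,222.1))
def heights(c,n):
    z=np.load(f'pics/{n}.npz');d=z['d'];T=dict(rotation=z['R'],position=z['t'],fx=z['k'][0],fy=z['k'][1],cx=z['k'][2],cy=z['k'][3])
    v,u=np.mgrid[0:384,0:512]
    r=np.stack([(u-T['cx'])/T['fx'],(v-T['cy'])/T['fy'],np.ones_like(u)],-1)@M(T['rotation']).T
    W=np.array(T['position'])+r*d[...,None]
    a=-.119;B=np.array([[np.cos(a),-np.sin(a)],[np.sin(a),np.cos(a)]])
    L=(W[...,:2]-np.array([532.,156.9]))@B
    for nm,(x,y) in dict(nl=(-78,75),fr=(78,-75),nr=(-78,-75),fl=(78,75)).items():
        o=[]
        for dx in (-15,-8,0,8):
            k=(abs(L[...,0]-x-np.sign(x)*dx)<3)&(abs(L[...,1]-y)<12)&(W[...,2]>60)&(W[...,2]<150)&(d>0)
            o.append((int(k.sum()),float(np.median(W[k][:,2]).round(1)) if k.any() else None))
        print(n,nm,o)
    return W,L
E
python3 - <<'E'
from h import *
heights('scene','scene0');heights('scene','s2');heights('top','top0');heights('top','t2')
E
python3 -m handwheel '[[[1,0,0.25,0],[1.5,0,0,0],[1.4,0,0,0],[0.9,0,0,0],[0.6,0,0,0],[0.5,0,0,0],[0.4,0,0,0],[0.4,0,0,0]]]'; python3 -m handwheel '[[[0.3,0,0,0],[0.3,0,0,0],[0.2,0,0,0],[0.1,0,0,0]]]'
```

```text
scene0 nl [(85, 114.2), (81, 121.5), (3, 125.5), (0, None)]
scene0 fr [(13, 86.9), (12, 86.2), (43, 122.9), (185, 86.0)]
scene0 nr [(63, 113.4), (55, 121.1), (9, 124.5), (0, None)]
scene0 fl [(0, None), (6, 112.2), (16, 116.2), (248, 85.0)]
s2 nl [(35, 94.4), (34, 94.6), (33, 94.9), (30, 94.5)]
s2 fr [(12, 86.5), (11, 87.2), (49, 122.1), (192, 85.2)]
s2 nr [(59, 113.4), (51, 120.7), (5, 86.7), (0, None)]
s2 fl [(0, None), (4, 110.8), (16, 117.1), (240, 84.8)]
top0 nl [(29, 113.5), (31, 121.4), (33, 126.4), (31, 118.6)]
top0 fr [(34, 113.0), (33, 120.0), (26, 125.6), (23, 119.0)]
top0 nr [(30, 114.4), (28, 121.5), (31, 125.7), (28, 119.5)]
top0 fl [(33, 108.2), (31, 113.1), (30, 119.0), (23, 117.3)]
t2 nl [(0, None), (0, None), (0, None), (0, None)]
t2 fr [(0, None), (0, None), (0, None), (0, None)]
t2 nr [(0, None), (0, None), (0, None), (0, None)]
t2 fl [(23, 108.5), (18, 113.3), (16, 118.1), (8, 116.1)]
time: 6.3
tool_pos: [601.3, 74.1, 112.7]
tcp_rot: [0.122, 1.563, 0.004]
contact_force: [3.7, 0.1, 4.9]
grip_width: 0.3
time: 6.63
tool_pos: [598.4, 73.8, 101.5]
tcp_rot: [1.404, 1.571, 1.285]
contact_force: [0.8, 0.9, 3.9]
grip_width: 0.6
```

Near-left is level at 94.5 across its length. Continuing with far-right.

```bash
python3 -m handwheel '[[[0.2,0,0,0],[0.2,0,0,0],[0.1,0,0,0],[0.1,0,0,0]]]'; python3 -m handwheel '[[[0.1,0,0,0],[0,0,0,0]]]';python3 -m handwheel '[[[0.1,0,0,0],[0,0,0,0]]]'
```

```text
time: 6.97
tool_pos: [598.6, 73.5, 96.1]
tcp_rot: [0.466, 1.57, 0.346]
contact_force: [-1.4, 0.6, 12.2]
grip_width: 0.1
time: 7.13
tool_pos: [598.6, 73.6, 96.0]
tcp_rot: [0.289, 1.57, 0.169]
contact_force: [-1.0, 1.3, 11.4]
grip_width: 0.3
time: 7.3
tool_pos: [598.7, 73.6, 95.8]
tcp_rot: [0.22, 1.569, 0.101]
contact_force: [-3.1, -0.1, 16.8]
grip_width: 0.6
```

```bash
python3 -m handwheel '[[[-0.3,0,0,0],[-1,0,0,0],[-2,0,0,0],[-2.5,0,0,0],[-1.5,0,0,0],[0,0,0,0]]]'; python3 -m handwheel '[[[0,0,-1.5,0],[0,0,-2.2,0],[0,0,-2.5,0],[0,0,-2.5,0],[0,0,-2.5,0],[0,0,-2,0],[0,0,-1.2,0],[0,0,-0.6,0]]]'; python3 -m handwheel '[[[0,0,0,0],[0,0,0,0]]]'; python3 - <<'E'
from h import *
o=bot.get_obs();q=o['tool_pos'];R=M(o['tcp_rot']);print((R.T@(np.array([448.7,91.3,150])-q)).round(1),R.round(3))
snap('scene','s3');heights('scene','s3')
E
```

```text
time: 7.8
tool_pos: [599.6, 73.4, 170.1]
tcp_rot: [0.1, 1.566, -0.02]
contact_force: [-0.3, 0.4, -0.5]
grip_width: 0.5
time: 8.47
tool_pos: [446.9, 91.5, 165.7]
tcp_rot: [-2.992, 1.567, -3.112]
contact_force: [0.1, 0.0, 0.9]
grip_width: 0.4
time: 8.63
tool_pos: [449.8, 91.3, 166.4]
tcp_rot: [-3.022, 1.571, 3.141]
contact_force: [-0.3, 0.5, 0.8]
grip_width: 0.6
[16.4 -0.2 -1. ] [[-0.     0.119  0.993]
 [ 0.     0.993 -0.119]
 [-1.    -0.    -0.   ]]
s3 nl [(30, 94.6), (35, 94.8), (29, 94.8), (29, 94.7)]
s3 fr [(33, 94.6), (26, 94.6), (29, 95.0), (33, 94.8)]
s3 nr [(54, 113.5), (55, 121.1), (7, 125.1), (0, None)]
s3 fl [(0, None), (10, 112.1), (16, 116.7), (242, 84.9)]
```

```bash
python3 -m handwheel '[[[1,0,0,0],[1.5,0,0,0],[1,0,0,0],[0.7,0,0,0],[0.5,0,0,0],[0.4,0,0,0],[0.4,0,0,0],[0.3,0,0,0]]]'; python3 -m handwheel '[[[0.3,0,0,0],[0.3,0,0,0],[0.2,0,0,0],[0.1,0,0,0]]]'; python3 -m handwheel '[[[0.1,0,0,0],[0.1,0,0,0],[0.1,0,0,0],[0,0,0,0]]]'
```

```text
time: 9.35
tool_pos: [450.1, 91.3, 108.5]
tcp_rot: [0.388, 1.57, 0.268]
contact_force: [-0.4, 0.6, 3.4]
grip_width: 0.1
time: 9.68
tool_pos: [449.1, 91.4, 99.3]
tcp_rot: [-3.106, 1.57, 3.058]
contact_force: [-2.6, 0.2, 2.2]
grip_width: 0.4
time: 10.02
tool_pos: [449.4, 91.4, 96.6]
tcp_rot: [2.562, 1.571, 2.442]
contact_force: [-0.6, 0.0, 1.5]
grip_width: 0.5
```

```bash
python3 -m handwheel '[[[0.1,0,0,0],[0.1,0,0,0],[0,0,0,0]]]'; python3 -m handwheel '[[[0.1,0,0,0],[0,0,0,0]]]'
```

```text
time: 10.27
tool_pos: [449.7, 91.4, 95.9]
tcp_rot: [0.137, 1.57, 0.017]
contact_force: [-6.3, 0.1, 15.2]
grip_width: 0.1
time: 10.43
tool_pos: [449.8, 91.4, 95.7]
tcp_rot: [0.123, 1.569, 0.004]
contact_force: [-8.5, -0.6, 24.1]
grip_width: 0.6
```

```bash
python3 -m handwheel '[[[-0.4,0,0,0],[-1,0,0,0],[-2,0,0,0],[-2.5,0,0,0],[-1.5,0,0,0],[0,0,0,0]]]'; python3 -m handwheel '[[[0,1.5,1.5,0],[0,2.2,2.2,0],[0,2.3,2.3,0],[0,2.3,2.3,0],[0,2.3,2.3,0],[0,2.2,2.1,0],[0,1.4,1.4,0],[0,0.7,0.7,0]]]'; python3 -m handwheel '[[[0,0,0,0],[0,0,0,0]]]'; python3 - <<'E'
from h import *
o=bot.get_obs();q=o['tool_pos'];R=M(o['tcp_rot']);print((R.T@(np.array([615.3,222.5,150])-q)).round(1),R.round(3))
snap('scene','s4');heights('scene','s4')
E
```

```text
time: 10.93
tool_pos: [452.0, 91.4, 170.7]
tcp_rot: [0.15, 1.563, 0.031]
contact_force: [0.4, 0.3, -0.1]
grip_width: 0.7
time: 11.6
tool_pos: [615.9, 223.3, 165.6]
tcp_rot: [2.132, 1.57, 2.013]
contact_force: [-1.1, -0.7, 0.4]
grip_width: 0.4
time: 11.77
tool_pos: [613.9, 221.6, 166.1]
tcp_rot: [-2.701, 1.569, -2.82]
contact_force: [0.0, 0.3, -0.1]
grip_width: 0.3
[16.1  1.1  1.3] [[-0.002  0.119  0.993]
 [-0.001  0.993 -0.119]
 [-1.    -0.001 -0.002]]
s4 nl [(35, 94.5), (33, 94.8), (32, 94.7), (25, 94.6)]
s4 fr [(30, 94.4), (24, 94.7), (30, 94.8), (32, 94.9)]
s4 nr [(20, 94.2), (20, 94.6), (20, 94.5), (19, 94.2)]
s4 fl [(0, None), (8, 112.6), (15, 116.3), (245, 84.5)]
```

```bash
python3 -m handwheel '[[[1,0.1,0.1,0],[1.5,0,0,0],[1,0,0,0],[0.7,0,0,0],[0.5,0,0,0],[0.4,0,0,0],[0.4,0,0,0],[0.3,0,0,0]]]'; python3 -m handwheel '[[[0.3,0,0,0],[0.3,0,0,0],[0.2,0,0,0],[0.1,0,0,0]]]'; python3 -m handwheel '[[[0.1,0,0,0],[0.1,0,0,0],[0.1,0,0,0],[0,0,0,0]]]'
```

```text
time: 12.48
tool_pos: [616.6, 222.4, 110.8]
tcp_rot: [0.309, 1.567, 0.188]
contact_force: [0.4, -0.8, 4.0]
grip_width: 0.1
time: 12.82
tool_pos: [615.5, 222.6, 100.6]
tcp_rot: [0.585, 1.57, 0.465]
contact_force: [1.3, 0.4, 3.4]
grip_width: 0.7
time: 13.15
tool_pos: [615.3, 222.6, 97.5]
tcp_rot: [2.557, 1.571, 2.438]
contact_force: [1.0, -0.4, 2.6]
grip_width: 0.4
```

```bash
python3 -m handwheel '[[[0.1,0,0,0],[0.1,0,0,0],[0.1,0,0,0],[0,0,0,0]]]'; python3 -m handwheel '[[[0.1,0,0,0],[0,0,0,0]]]'
```

```text
time: 13.48
tool_pos: [615.6, 222.6, 96.1]
tcp_rot: [0.357, 1.57, 0.237]
contact_force: [-0.1, -0.8, 10.1]
grip_width: 0.4
time: 13.65
tool_pos: [615.7, 222.6, 95.9]
tcp_rot: [0.32, 1.569, 0.2]
contact_force: [-2.1, -1.6, 16.3]
grip_width: 0.4
```

Lift and move clear (up, then back toward the start so the top camera sees the box).

```bash
python3 -m handwheel '[[[-0.4,0,0,0],[-1,0,0,0],[-2,0,0,0],[-2.5,0,0,0],[-2.5,0,0,0],[-2.5,0,0,0],[-2,0,0,0],[-1,0,0,0]]]'; python3 -m handwheel '[[[0,0.7,-1.5,0],[0,1,-2.5,0],[0,1.4,-3,0],[0,1.4,-3,0],[0,1.4,-3,0],[0,1.4,-3,0],[0,1.4,-3,0],[0,1.4,-3,0]]]';python3 -m handwheel '[[[0,1.4,-3,0],[0,1.4,-3,0],[0,1.4,-2,0],[0,1.4,-2,0],[0,1,-1,0],[0,0.5,-0.5,0],[0,0,0,0],[0,0,0,0]]]'; python3 - <<'E'
from h import *
snap('scene','s5');snap('top','t5');heights('scene','s5');W,L=heights('top','t5')
z=np.load('pics/t5.npz')
box=(W[...,0]>400)&(W[...,0]<660)&(W[...,1]>20)&(W[...,1]<290)&(z['d']>0)&(W[...,2]>70)&(W[...,2]<92)
print(cv2.minAreaRect(W[box][:,:2].astype(np.float32)))
for n in ['t5','s5']: cv2.imwrite(f'pics/{n}b.png',cv2.resize(cv2.imread(f'pics/{n}.png'),(800,600),interpolation=cv2.INTER_CUBIC))
E
```

```text
time: 14.32
tool_pos: [615.6, 222.8, 235.6]
tcp_rot: [0.445, 1.568, 0.325]
contact_force: [1.0, -0.4, 0.1]
grip_width: 0.5
time: 14.98
tool_pos: [406.8, 349.3, 231.8]
tcp_rot: [-2.557, 1.568, -2.677]
contact_force: [0.3, 1.5, 0.2]
grip_width: 0.3
time: 15.65
tool_pos: [303.3, 432.9, 232.2]
tcp_rot: [-1.968, 1.569, -2.088]
contact_force: [0.1, 0.1, 0.4]
grip_width: 0.6
s5 nl [(29, 94.4), (29, 94.7), (27, 94.9), (24, 94.7)]
s5 fr [(31, 94.6), (28, 94.7), (33, 94.9), (36, 95.0)]
s5 nr [(22, 94.6), (24, 94.7), (19, 94.7), (16, 94.6)]
s5 fl [(53, 94.6), (47, 94.9), (52, 94.9), (54, 94.9)]
t5 nl [(27, 97.0), (28, 95.7), (30, 96.6), (27, 96.6)]
t5 fr [(29, 95.4), (29, 96.1), (26, 96.4), (27, 96.0)]
t5 nr [(25, 95.5), (29, 95.6), (27, 96.8), (27, 96.6)]
t5 fl [(26, 96.0), (25, 96.3), (25, 96.4), (26, 96.2)]
((532.547607421875, 156.5375518798828), (214.41151428222656, 185.38063049316406), 83.26581573486328)
```

View pics/t5b.png

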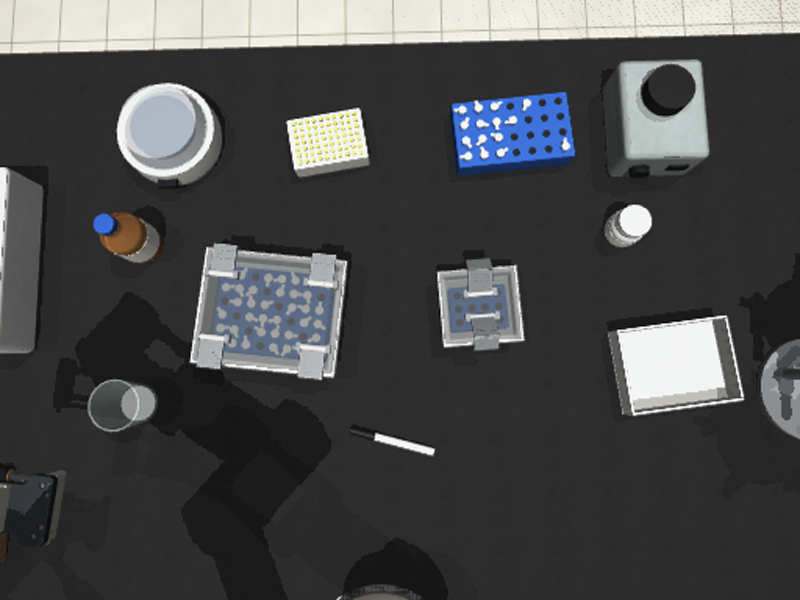

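View pics/s5b.png

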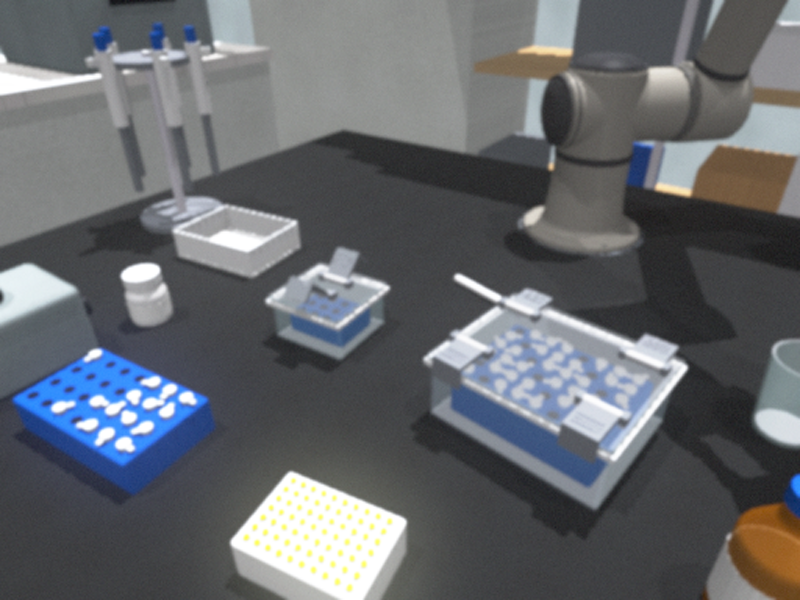

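All four clips of the larger box lie level with their lips over the rim. In the 800×600 top view they are at about (222,260), (322,268), (210,350) and (312,360). The box has not moved, and the small box, at about (480,305), still has its clips up. Handing in.

```bash
python3 -c "
from plant import bot
print(bot.close_job(), bot.get_obs()['time'])"
```

```text
the job is handed in; nothing more can be done
the job is handed in; nothing more can be done
```

All four clips on the larger box are pressed fully home, and the job was handed in at about 16 s of the 48 s allowed. I pressed them with the shut fingers in this order: near left, far right, near right, far left.

- **Clips:** each press ended at the hard stop, with the fingertips at 95.7–95.9 mm and 16–24 N upward on the wrist. Afterwards all four clips measured level along their length: about 94.7 mm from the scene camera and about 96 mm from the top camera, against 96 mm expected. The 1.5 mm difference is within the stated calibration.
- **Larger box:** its measured centre stayed within about 0.7 mm and its angle within 0.1°. The final outline fit read 185 mm rather than 176 mm along x; I put that down to the lowered clip ends and did not check it further.
- **Small box:** in the final pictures it looks untouched, with both clips still up.
- **Arm:** it was well clear of everything when I handed in.

No check failed.

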